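Clip a terminal plate for its contact test and free it again

ROBOT

A 6-joint arm with a two-finger parallel gripper is mounted at the origin on the work surface. World frame = base frame: x ahead of the robot, y to its left, z up, the work surface at z = 0. Lengths are in mm, angles in rad, forces in N, time in s.
With the tool pointing down it reaches from about 350 to 875 mm from the base axis. Payload 4.2 kg.
Tool frame: the origin (TCP) lies midway between the tips of the shut fingers; the grasp point (between the pads) lies 19 mm behind it; z points along the fingers, y is the direction in which the jaws open and shut (so a half turn about z gives the same grasp; the last joint's range is limited). The gripper opens to 85 mm and grips with 20 to 120 N. Pads are 22 mm wide; open, the fingers measure 114 mm over their backs; the gripper's body (76 mm by 85 mm) begins 54 mm behind the grasp point. The pads swing forward as they close: fully open they stand 13 mm farther back than shut.
Start: joints at [1.589, 0.385, 0.008, 0, -1.194, -0.259], TCP at [149.018, 606.954, 231.312] pointing down, gripper open.
Joint ranges: [-3.14, 3.14], [-1.21, 2.06], [-1.07, 1.41], [-3.16, 2.05], [-2.99, -0.16], [-3.1, 3.1]. Speed limits (rad/s): [2.79, 2.79, 3.14, 3.14, 3.14, 3.14].

INTERFACE

Orientations are given as a unit quaternion [x, y, z, w].
In Python, from bench import arm gives the robot as it stands.
- The arm moves only by the tool send_rows, never from a script. Its arguments are lists of equal length, an entry for each row: "translation": the shift along the tool's x, y, z in mm, a list of three; "dr": the turn, a rotation vector about the tool's x, y, z in degrees, a list of three; "grip": the finger opening in mm, from 0 to 85.4. In form: {"translation": [[dx, dy, dz], ...], "dr": [[ax, ay, az], ...], "grip": [grip, ...]}. A call has exactly 5 rows; each row shifts and turns the commanded pose from where the row before left it, along the tool's axes as they then stand; what a row does not reach is not made up. A row lasts 1/8 s, in which the tool goes at most 62.5 mm and 10.7 degrees, less where a joint would pass 70% of its speed; a pose out of reach is approached as far as the arm can. A call with a gripper value outside its range is refused whole. The fingers move at their own pace and stop on an object; the grip force is fixed at half the most. Time passes only in rows, so rows that do not move let the fingers close, or fill a call up. It gives the time, the measured TCP pose, the force and the opening at its end, in the units of the state.
- arm.read_state(): the state, without advancing time (a new reading comes with each control period).
- arm.get_image(name): name is "side" or "top" or "wrist"; returns the picture (400x640x3 uint8, red, green, blue); there is no depth.
- arm.camera_info(name): a dict with "fx", "fy", "cx", "cy" (pixels), "cam_to_world" (4x4, takes a point from camera to world coordinates). Camera axes: x right, y down, z forward; pixel columns grow to the right and rows downward; lengths in mm; the calibration is good to about 2 mm. The wrist camera is an equidistant fisheye: a pixel r from the principal point sees the ray r / f radians off the axis. A picture is of the moment at which its call begins: read the wrist's pose just before it. camera_info takes no time and is no camera call; for the wrist camera it gives the pose at the moment of the call.
- arm.job_done(): hands the job in, once; it reports no verdict.
Trained networks look in the newest picture that a camera, given by its name, has taken for a name from the list of things; names that differ only in an ending like _2 or _b are one class to them, and where a whole thing is asked for, a point or a joint stands for the part that bears it (a point fixed in the world has none). Each returns a list of dicts, best first, with "confidence" (0 to 1); they miss things now and then, are a little off and sometimes report something else, mostly with a low value. They report only what shows in the picture. A call takes as long as a camera call. They do not tell look-alikes from the thing itself.
- arm.search_frame(thing, camera): "xyz" ([x, y, z] in mm, in world coordinates, good to about 4 mm: the middle of the surface that is visible of it).
- arm.place_of(thing, camera): "xyz" ([x, y, z] in mm, in world coordinates, good to about 4 mm: a listed point, or the origin of a listed thing).
The state is a dict: "clock": time; "joints": joint angles; "joint_vel": joint speeds; "joint_efforts": joint torques, N m; "position": TCP position; "ee_rot": TCP orientation; "contact_force": force on the tool from outside, world axes, zero at the start; "wrist_torque": the same for the moment, N m; "gripper_width": finger opening in mm.
Only numpy, scipy, OpenCV 4.12 (cv2) and the standard library are available. Lean on these libraries where they do the work, as an engineer would, in place of code of your own. Each camera call takes 0.05 s, during which the arm holds its last target.

TASK

Test the terminal plate that lies in the fixture's nest: swing the spring clip around its pivot screw onto the plate's edge until its tail is firmly against the rubber stop post, gently and without straining it; with the clip left on the plate press the black test key right down, then swing the clip right off the plate so that it is well clear of it. Leave the plate in its nest and everything else where it is.

Things in the scene. Friction and masses are not known exactly. Their poses are not given: they have to be found in the camera images.
- jig: Contact-test fixture, fixed: grey base 170 mm (its x) by 310 mm (its y, -150 to +160) by 18 mm thick. Origin on the table, z up. In its frame: pivot screw at (0, -75) mm, nest centre (0, 40), test key (0, 128). The nest has a dark rim 3 mm high, 4 mm wide, holding the plate with 1.5 mm of play all round.
- pivot (a point): The clip's pivot axis (vertical) at the height of the base's top face, 18 mm above the table. The hub and screw head there rise to 46 mm above the table, 24 mm across.
- leaf: The spring clip's steel leaf, 14 mm wide, 3 mm thick, running from the pivot along this body's -x axis for 102 mm, its end sprung and free to lift. Origin on the pivot axis, 31.5 mm above the table. Above the leaf runs the clip's rigid arm, 12 mm wide, from the pivot to 70 mm, top 41 mm above the table, which carries the tab and swings with the leaf.
- clip_nose (a point): Lowest point of the ball nose (radius 10 mm, its top 42 mm above the table) on the leaf, 90 mm from the pivot. It hangs 1.8 mm below the plate's top; pushed sideways against the plate's long edge it lifts, rides up over it, then drags on the plate, pressing down with about 3 N.
- clip_tab (a point): Centre of the upright black round tab on the clip's rigid arm, by which the clip is pushed: 10 mm in diameter, standing from 41 mm to 72 mm above the table; the point is 56.5 mm above the table and 62 mm from the pivot axis. It moves on a circle about the pivot.
- clip (a joint): Swing angle of the clip, rad. 0: leaf along the jig's -x axis; grows clockwise seen from above; 1.57: leaf along the jig's +y, over the plate. The nose meets the plate's edge at about 1.1, a bump of some 3 to 8 N at the tab which is not the stop; on the plate the drag at the tab is 2 to 4 N. Clear of the plate below 1.05; well clear: below 0.8. It stays where it is left.
- clip_tail (a point): End of the clip's rigid tail, 50 mm from the pivot opposite the leaf, 10 mm wide. Home is where it meets a rubber-sleeved post (10 mm diameter, 46 mm above the table, 43 mm from the pivot on its -y side). The post is adjustable and not measured: home lies anywhere from 1.40 to 1.74 rad and must be felt. Firm: over 4 N on the post (3 N at the tab above the drag); over 25 N (17 N) strains it.
- plate: The aluminium terminal plate in the nest: 70 mm (its x) by 100 mm (its y) by 6 mm, loose, with three brass studs 8 mm high in a row near its +y end. Origin: centre of its underside, 18 mm above the table when seated; x and y along the jig's.
- nest (a point): Centre of the nest's floor, 18 mm above the table; the plate's origin belongs here.
- test_key (a joint): Travel of the test key in m: 0 up, 0.006 fully down; sprung, fully down takes 5 N. Right down means more than 5 mm.
- test_key_top (a point): Centre of the top of the round black test key, 28 mm in diameter, at rest 36 mm above the table.
- spare_plate: Bystander: a second plate like the one in the nest, flat on the table beyond the key end of the fixture. Origin: centre of its underside.
- coupling: Bystander: grey plastic tube coupling, 34 mm across, 32 mm high, standing on the robot's side of the fixture.
- screwdriver: Bystander: screwdriver 180 mm long lying on the far side of the fixture.
- gland: Bystander: brass fitting, 24 mm across, 24 mm high, standing on the fixture's base near the corner at (66, -125) mm in the jig's frame.
- lamp_holder: Bystander: white ceramic lamp holder, 44 mm across, 48 mm high, standing beyond the pivot end of the fixture.
There are look-alikes about, which are no part of the job. Leave any blue or orange look-alike of the plate alone.

How it is judged (in metres and radians):
On the way, in this order (a step that is already met when the one before it is completed fails the run):
1. the clip's nose bears on the plate and its tail is firmly against the stop post (at least 4 N) (contact force between clip_c0 and stop_link_c0 above 4 N and contact force between leaf and plate above 0.5 N), for 0.1 s.
2. the test key is right down (more than 5 mm) while the clip is still on the plate (value of joint test_key above 0.005 m and value of joint clip above 1.3 rad and contact force between leaf and plate above 0.5 N), for 0.05 s.
At the end, for the whole second after the job is handed in: The clip is at rest, swung back below 0.8 rad (well clear of the plate), the test key is up again (within 1 mm), and the plate lies flat in its nest (origin within 4 mm of the nest's centre, not raised more than 2 mm) (value of joint clip below 0.8 rad and velocity of joint clip between -0.05 and 0.05 rad/s and value of joint test_key below 0.001 m and horizontal distance between plate and nest below 0.004 m and z of plate in the frame of nest below 0.002 m and angle between plate's own z axis and vertical below 0.05 rad); the robot touches nothing.
It fails at once if the clip is strained against its stop (more than 25 N between tail and post) (contact force between clip_c0 and stop_link_c0 above 25 N).
It fails at once if the plate is knocked out of its nest (z of plate in the frame of nest above 0.004 m or horizontal distance between plate and nest above 0.008 m).
It fails at once if a bystander is moved more than 30 mm (distance of any of spare_plate, coupling, screwdriver, gland, lamp_holder from where it was at the start of the episode above 0.03 m).
It also fails if it takes over 72 s, if anything falls off the work surface, if the arm or the gripper's body presses on something with over 40 N, if the wrist force passes 120 N, or if a joint passes its speed limit or range.

## Working session

There is one attempt and no reset: what is moved stays moved. The work goes in short steps, Python scripts to look and compute and a tool call to move; the robot and the scene stay as the last step left them, time stands still between calls to the robot, and variables do not carry over. Pictures are saved under pics/ and viewed, and the job is handed in when it is done.

Besides the shell and the picture viewer there is one more tool, called after "Request:" as name(argument=value, ...) on one line, values as JSON. send_rows: Moves the arm, as the interface text tells. Its arguments: {"type":"object","properties":{"translation":{"type":"array"},"dr":{"type":"array"},"grip":{"type":"array"}},"required":["translation","dr","grip"]}

```bash
mkdir -p pics; ls; python3 - <<'E'
from bench import arm
import cv2
for n in ["side","top"]:
    im=arm.get_image(n); cv2.imwrite(f"pics/{n}0.png",im[:,:,::-1])
    for t in ["pivot","clip_tab","clip_nose","test_key_top","nest","plate","jig","coupling","clip_tail"]:
        r=arm.place_of(t,n)
        print(n,t,[(round(d["confidence"],2),[round(float(v)) for v in d["xyz"]]) for d in r[:3]])
    c=arm.camera_info(n); print(c)
s=arm.read_state();print(s)
E
```

```text
pics
side pivot []
side clip_tab []
side clip_nose [(0.75, [473, 17, 20]), (0.53, [502, 9, 58])]
side test_key_top [(0.58, [541, 203, 38]), (0.4, [422, 141, 2])]
side nest [(0.92, [552, 110, 16]), (0.4, [505, 9, 58])]
side plate [(0.93, [556, 111, 13]), (0.85, [461, -197, 0]), (0.78, [338, 316, 3])]
side jig [(0.65, [555, 76, -2])]
side coupling [(0.58, [420, 144, 4])]
side clip_tail [(0.87, [613, -9, 37]), (0.35, [502, 8, 59])]
{'fx': 463.0550898517622, 'fy': 463.0550898517622, 'cx': 316.7587345447186, 'cy': 195.82925347826983, 'cam_to_world': array([[ 9.49591534e-01, -1.76413657e-01,  2.59141161e-01,
         3.06692148e+02],
       [-3.13471144e-01, -5.25299076e-01,  7.91073146e-01,
        -6.85835324e+02],
       [-3.42949425e-03, -8.32429638e-01, -5.54120146e-01,
         5.94039777e+02],
       [ 0.00000000e+00,  0.00000000e+00,  0.00000000e+00,
         1.00000000e+00]])}
top pivot [(0.64, [567, -2, 18])]
top clip_tab [(0.65, [504, 10, 55])]
top clip_nose [(0.51, [472, 14, 19])]
top test_key_top [(0.67, [689, 107, 0]), (0.64, [540, 198, 39])]
top nest []
top plate [(0.97, [46
[... 653 characters left out ...]

{'clock': 1.0, 'joints': array([ 1.58858550e+00,  3.84713761e-01,  7.92575588e-03,  1.76479630e-05,
       -1.19402237e+00, -2.58563146e-01]), 'joint_vel': array([ 0.00041466, -0.00055526, -0.0005251 ,  0.00041771,  0.00239048,
        0.00041127]), 'joint_efforts': array([ 1.31981851e-04, -3.92093110e+01,  1.88615477e+01,  4.19052377e+00,
       -3.12374759e-04, -5.59516167e-07]), 'position': array([149.03174411, 606.9586422 , 231.31648611]), 'ee_rot': array([ 9.92762624e-01, -1.20093180e-01,  9.09408329e-06,  5.82555161e-06]), 'contact_force': array([ 0.04317323, -0.05223361,  0.1797031 ]), 'wrist_torque': array([ 0.03470402, -0.01343432, -0.08037379]), 'gripper_width': 85.40807720121641}
```

View pics/side0.png

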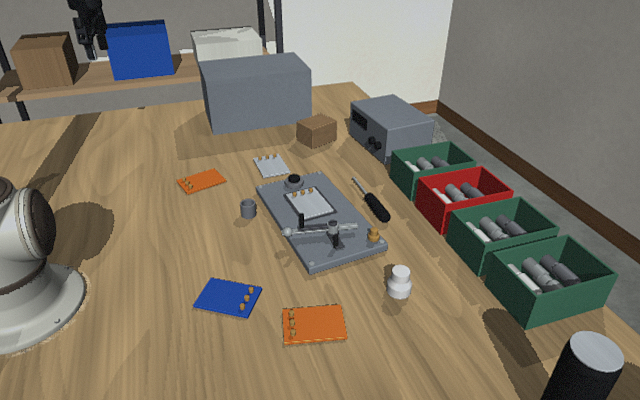

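View pics/top0.png

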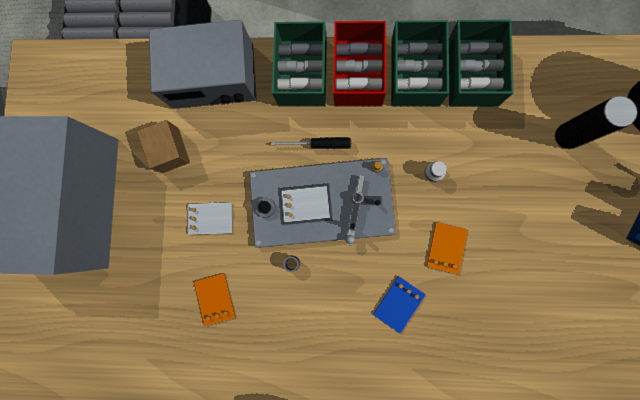

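```bash
python3 - <<'E'
import cv2
a=cv2.imread("pics/top0.png")[140:260,230:410]; cv2.imwrite("pics/t1.png",cv2.resize(a,None,fx=4.4,fy=4.4,interpolation=cv2.INTER_CUBIC))
a=cv2.imread("pics/side0.png")[160:280,240:400]; cv2.imwrite("pics/s1.png",cv2.resize(a,None,fx=5,fy=5,interpolation=cv2.INTER_CUBIC))
E
```

```text
(no output)
```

View pics/t1.png

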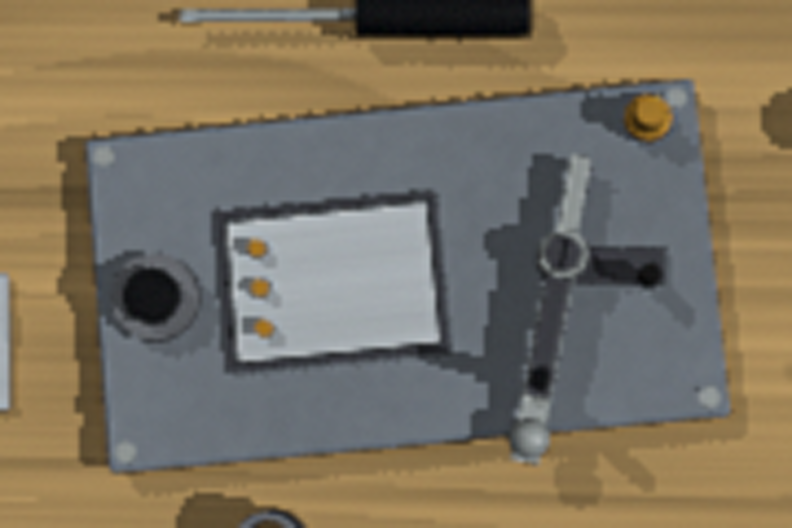

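View pics/s1.png

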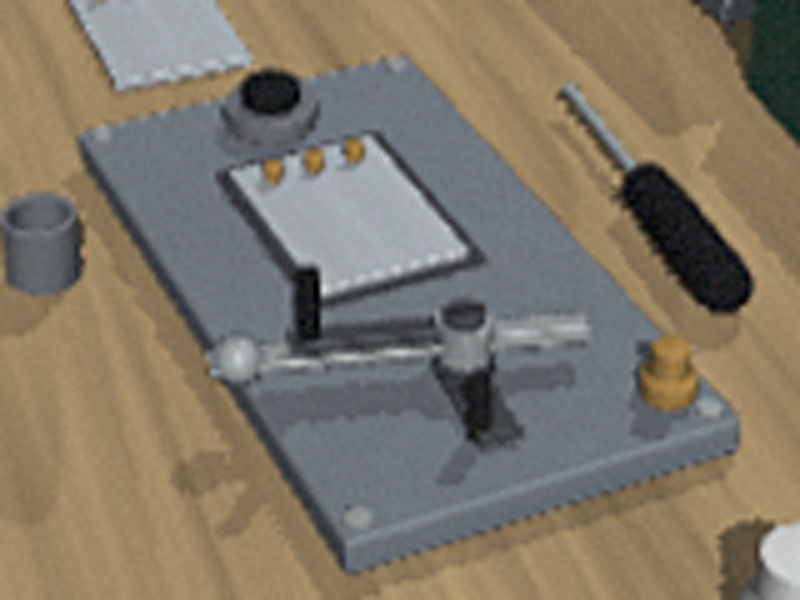

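```bash
cat > h.py <<'E'
import numpy as np
from bench import arm
def ray(u,v,z,cam):
    c=arm.camera_info(cam);T=c["cam_to_world"]
    d=T[:3,:3]@np.array([(u-c["cx"])/c["fx"],(v-c["cy"])/c["fy"],1]);o=T[:3,3]
    return o+d*(z-o[2])/d[2]
E
python3 - <<'E'
from h import *
from scipy.optimize import least_squares
T=[((90,142),(85,160),18),((693,82),(85,-150),18),((730,412),(-85,-150),18),((112,470),(-85,160),18),((563,255),(0,-75),46),((152,296),(0,128),36)]
S=[((80,135),(-85,160),18),((407,58),(85,160),18),((737,432),(85,-150),18),((348,545),(-85,-150),18),((466,312),(0,-75),46),((272,92),(0,128),36)]
W=[];J=[]
for (p,j,z) in T: W.append(ray(230+(p[0]+.5)/4.4-.5,140+(p[1]+.5)/4.4-.5,z,"top")[:2]);J.append(j)
for (p,j,z) in S: W.append(ray(240+p[0]/5,160+p[1]/5,z,"side")[:2]);J.append(j)
W=np.array(W);J=np.array(J,float)
def R(a):return np.array([[np.cos(a),-np.sin(a)],[np.sin(a),np.cos(a)]])
for sel in [slice(0,6),slice(6,12),slice(0,12)]:
    f=lambda q:(J[sel]@R(q[2]).T+q[:2]-W[sel]).ravel()
    r=least_squares(f,[555,77,0.1],loss="soft_l1",f_scale=2); q=r.x
    print(q,np.round(f(q).reshape(-1,2),1).tolist())
    print("pivot",R(q[2])@[0,-75]+q[:2],"key",R(q[2])@[0,128]+q[:2])
tab=ray(230+540/4.4,140+375/4.4,72,"top");print("tab",tab)
print("tab side",ray(240+307/5,160+268/5,72,"side"), "nose side",ray(240+240/5,160+357/5,32,"side"),"nose top",ray(230+530/4.4,140+437/4.4,34,"top"))
print("coupling",ray(240+42/5,160+210/5,32,"side"))
E
```

```text
[5.56060423e+02 7.36072815e+01 1.10858052e-01] [[1.2, 2.6], [2.0, -1.1], [-2.4, -1.3], [-2.4, 1.5], [0.6, -0.8], [-0.0, 0.1]]
pivot [564.35775698  -0.93233372] key [541.89963839 200.82155821]
[5.54955727e+02 6.80733992e+01 1.05553957e-01] [[-0.8, 2.0], [2.4, 2.0], [5.3, 1.7], [-2.4, -3.2], [-1.2, -3.3], [-0.1, -0.8]]
pivot [562.85758167  -6.50917713] key [541.46989563 195.36099621]
[5.55574217e+02 7.13240793e+01 1.08830348e-01] [[1.1, 0.2], [1.2, -3.6], [-3.2, -3.5], [-2.5, -0.6], [-0.0, -3.1], [-0.2, -2.2], [-0.7, 4.9], [2.5, 5.5], [6.4, 5.3], [-1.3, -0.2], [-0.4, 0.0], [0.1, 2.4]]
pivot [563.72039002  -3.23220721] key [541.67141446 198.56680834]
tab [504.03070899   9.90953416  72.        ]
tab side [503.47480104  10.25396017  72.        ] nose side [476.44842783  14.78057812  32.        ] nose top [475.63214762  13.60637495  34.        ]
coupling [422.74773048 140.59209258  32.        ]
```

Top view: candidates for the plate are the white plate in the nest (305,203), the white spare (210,218), orange ones (213,298) and (447,247), and a blue one (399,303). I choose the one in the nest. For the tab, I choose the black upright on the clip arm at (353,225), since the black post by the pivot at (378,202) is the stop post. The key is the round black one at (264,207). The crop confirms these choices, with the clip at about 0.3 rad.

Request:
send_rows(translation=[[32, 33, 0], [32, 33, 0], [32, 33, 0], [32, 33, 0], [32, 33, 0]], dr=[[0, 0, 0], [0, 0, 0], [0, 0, 0], [0, 0, 0], [0, 0, 0]], grip=[40, 40, 40, 40, 40])

```text
clock: 1.62
position: [265.7, 407.3, 231.6]
ee_rot: [0.993, -0.12, 0.0, -0.0]
contact_force: [0.5, -0.3, 0.2]
gripper_width: 39.9
```

Request:
send_rows(translation=[[32, 33, 0], [32, 33, 0], [32, 33, 0], [32, 33, 0], [32, 33, 0]], dr=[[0, 0, 0], [0, 0, 0], [0, 0, 0], [0, 0, 0], [0, 0, 0]], grip=[40, 40, 40, 40, 40])

```text
clock: 2.25
position: [381.7, 208.9, 231.7]
ee_rot: [0.993, -0.12, 0.0, -0.0]
contact_force: [0.0, -0.0, 0.4]
gripper_width: 39.7
```

Request:
send_rows(translation=[[32, 33, 20], [32, 33, 20], [32, 33, 20], [32, 33, 20], [32, 33, 20]], dr=[[0, 0, 0], [0, 0, 0], [0, 0, 0], [0, 0, 0], [0, 0, 0]], grip=[40, 40, 40, 40, 40])

```text
clock: 2.88
position: [498.1, 10.4, 131.0]
ee_rot: [0.993, -0.12, 0.001, -0.0]
contact_force: [0.2, 0.5, 0.5]
gripper_width: 40.1
```

```bash
python3 - <<'E'
from h import *
import cv2
for n in ["wrist","side","top"]:
    im=arm.get_image(n); cv2.imwrite(f"pics/{n}2.png",im[:,:,::-1])
    for t in ["pivot","clip_tab","clip_nose","test_key_top"]:
        r=arm.place_of(t,n)
        print(n,t,[(round(d["confidence"],2),[round(float(v)) for v in d["xyz"]]) for d in r[:3]])
c=arm.camera_info("wrist");print(c)
E
```

```text
wrist pivot [(0.97, [568, 3, 20])]
wrist clip_tab [(0.65, [502, 13, 55])]
wrist clip_nose [(0.96, [475, 16, 23])]
wrist test_key_top [(0.73, [539, 202, 36])]
side pivot [(0.65, [564, 1, 15])]
side clip_tab [(0.74, [504, 14, 59]), (0.38, [694, 104, 0])]
side clip_nose [(0.54, [475, 16, 22])]
side test_key_top []
top pivot [(0.28, [637, -42, 20])]
top clip_tab []
top clip_nose []
top test_key_top [(0.5, [539, 198, 41])]
{'fx': 309.70691628693146, 'fy': 309.70691628693146, 'cx': 322.21532665111124, 'cy': 199.34143634495172, 'cam_to_world': array([[-2.37624535e-01, -9.29142725e-01, -2.83246143e-01,
         5.69283726e+02],
       [-9.71357060e-01,  2.27236156e-01,  6.94923791e-02,
        -4.64198564e+00],
       [-2.04573639e-04,  2.91646235e-01, -9.56526231e-01,
         2.73539874e+02],
       [ 0.00000000e+00,  0.00000000e+00,  0.00000000e+00,
         1.00000000e+00]])}
```

View pics/wrist2.png

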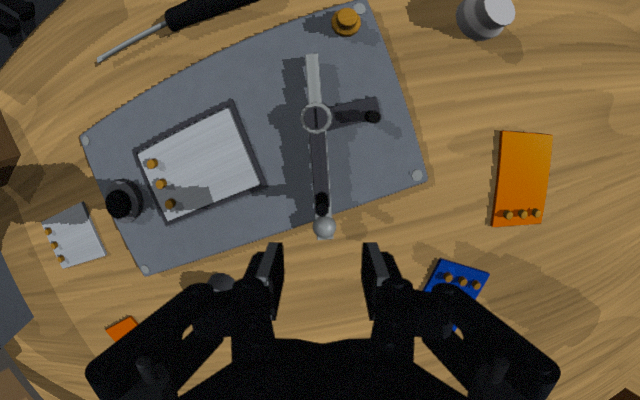

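```bash
cat >> h.py <<'E'
def wray(u,v,z,c=None):
    c=c or arm.camera_info("wrist");T=c["cam_to_world"]
    x=(u-c["cx"])/c["fx"];y=(v-c["cy"])/c["fy"];r=np.hypot(x,y)
    d=T[:3,:3]@np.array([np.sin(r)*x/r,np.sin(r)*y/r,np.cos(r)]);o=T[:3,3]
    return o+d*(z-o[2])/d[2]
def totool(dx,dy,dz):
    from scipy.spatial.transform import Rotation as R
    return R.from_quat(arm.read_state()["ee_rot"]).as_matrix().T@np.array([dx,dy,dz])
E
python3 - <<'E'
from h import *
import cv2
a=cv2.imread("pics/wrist2.png")[90:250,90:400]; cv2.imwrite("pics/w2c.png",cv2.resize(a,None,fx=2.58,fy=2.58,interpolation=cv2.INTER_CUBIC))
for n,u,v,z in [("pivot",316,118,46),("key",120,199,36),("tab top",322,210,72),("tabtop lo",322,197,72),("nose",325,228,32),("c1",81,138,18),("c2",147,275,18),("c3",427,181,18),("c4",368,2,18)]: print(n,wray(u,v,z))
E
```

```text
pivot [563.01142914   1.59068672  46.        ]
key [544.38040685 196.99073678  36.        ]
tab top [502.19428466  11.96512144  72.        ]
tabtop lo [511.25248047   9.74719733  72.        ]
nose [472.71193171  16.62095491  32.        ]
c1 [617.15378758 240.21836956  18.        ]
c2 [455.43616014 218.86343497  18.        ]
c3 [488.08838497 -79.8236171   18.        ]
c4 [649.6919034  -63.07529864  18.        ]
```

View pics/w2c.png

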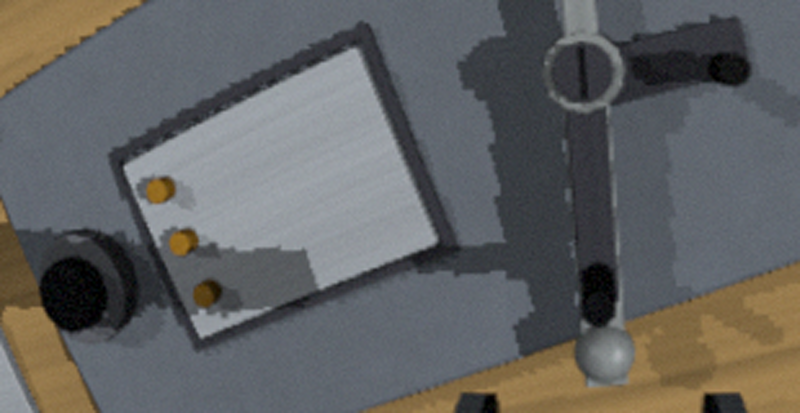

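View pics/side2.png

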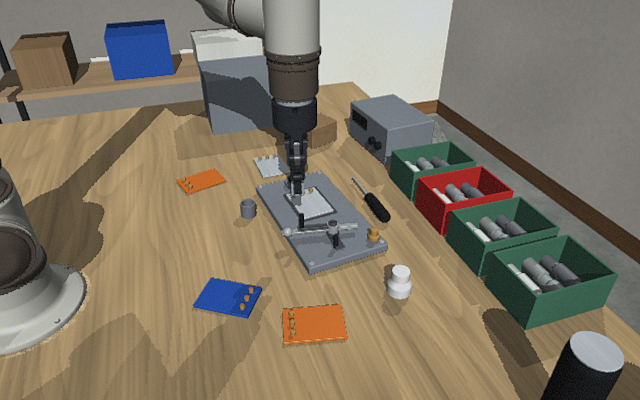

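The wrist picture shows the tab top at (322,207), in line between the open fingers, the pivot at (316,118) and the key at (120,199). I'll straddle the tab now.

Request:
send_rows(translation=[[5, -2, 16], [0, 0, 16], [0, 0, 16], [0, 0, 16], [0, 0, 15]], dr=[[0, 0, 0], [0, 0, 0], [0, 0, 0], [0, 0, 0], [0, 0, 0]], grip=[40, 40, 40, 40, 40])

```text
clock: 4.25
position: [502.2, 12.3, 50.5]
ee_rot: [0.993, -0.12, -0.001, 0.0]
contact_force: [1.2, 0.8, -0.5]
gripper_width: 40.3
```

```bash
cat > plan.py <<'E'
# one row of the swing: TCP on a circle about pivot, tool yaw follows; prints tool-axis rows
from h import *
from scipy.spatial.transform import Rotation as R
P=np.array([564,-0.5]);TH=0.109
def q_of(xy): 
    d=np.array(xy)-P; return np.pi+TH-np.arctan2(d[1],d[0])%(2*np.pi)
s=arm.read_state(); p=s["position"]; m=R.from_quat(s["ee_rot"]).as_matrix()
d=p[:2]-P
print("pos",p.round(1),"radius",np.hypot(*d).round(1),"q_tcp",round(q_of(p[:2]),3),"yaw",np.arctan2(m[1,0],m[0,0]).round(3),"yaw wanted",round(TH-q_of(p[:2]),3),"F",s["contact_force"].round(1))
t=m[:2,1]; print("F along -y tool (resist +)", (s["contact_force"][:2]@t).round(2), "F radial",(s["contact_force"][:2]@m[:2,0]).round(2), "torque z",s["wrist_torque"].round(2))
E
python3 plan.py
python3 - <<'E'
from h import *
import cv2
cv2.imwrite("pics/w3.png",arm.get_image("wrist")[:,:,::-1])
E
```

```text
pos [502.2  12.3  50.5] radius 63.2 q_tcp 0.314 yaw -0.241 yaw wanted -0.205 F [ 1.2  0.8 -0.5]
F along -y tool (resist +) -1.11 F radial 1.0 torque z [-0.04 -0.01 -0.  ]
```

View pics/w3.png

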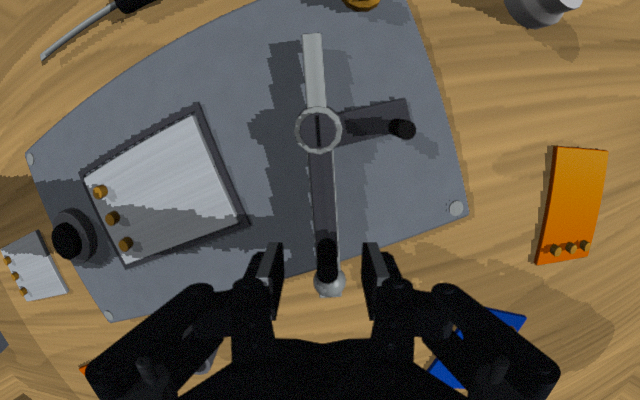

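Request:
send_rows(translation=[[0, 0, 0], [0, -3, 0], [0.5, -5.4, 0], [0.5, -5.4, 0], [0.7, -5.4, 0]], dr=[[0, 0, 0], [0, 0, 0], [0, 0, 5], [0, 0, 5], [0, 0, 5]], grip=[20, 20, 20, 20, 20])

```text
clock: 4.92
position: [509.5, 30.2, 52.7]
ee_rot: [0.968, -0.25, -0.0, 0.0]
contact_force: [-1.2, -0.5, -0.2]
gripper_width: 20.0
```

```bash
python3 plan.py
```

```text
pos [509.5  30.2  52.7] radius 62.5 q_tcp 0.622 yaw -0.506 yaw wanted -0.513 F [-1.2 -0.5 -0.2]
F along -y tool (resist +) 0.99 F radial -0.83 torque z [-0.24  0.34  0.01]
```

Request:
send_rows(translation=[[0.3, -5.4, 0], [0.3, -5.4, 0], [0.3, -5.4, 0], [0.3, -5.4, 0], [0.3, -5.4, 0]], dr=[[0, 0, 5], [0, 0, 5], [0, 0, 5], [0, 0, 5], [0, 0, 5]], grip=[20, 20, 20, 20, 20])

```text
clock: 5.55
position: [527.4, 50.2, 52.6]
ee_rot: [0.891, -0.454, -0.0, 0.0]
contact_force: [-1.8, 0.4, 0.8]
gripper_width: 19.8
```

```bash
python3 plan.py
```

```text
pos [527.4  50.2  52.6] radius 62.6 q_tcp 1.055 yaw -0.942 yaw wanted -0.946 F [-1.8  0.4  0.8]
F along -y tool (resist +) 1.21 F radial -1.35 torque z [-0.05  0.35  0.  ]
```

Request:
send_rows(translation=[[0, -2.2, 0], [0.1, -2.2, 0], [0, -2.2, 0], [0.1, -2.2, 0], [0, -2.2, 0]], dr=[[0, 0, 2], [0, 0, 2], [0, 0, 2], [0, 0, 2], [0, 0, 2]], grip=[20, 20, 20, 20, 20])

```text
clock: 6.18
position: [536.5, 55.2, 52.3]
ee_rot: [0.848, -0.529, -0.001, 0.001]
contact_force: [-3.9, -2.7, 2.7]
gripper_width: 19.8
```

```bash
python3 plan.py
```

```text
pos [536.5  55.2  52.3] radius 62.1 q_tcp 1.221 yaw -1.116 yaw wanted -1.112 F [-3.9 -2.7  2.7]
F along -y tool (resist +) 4.62 F radial 0.69 torque z [-0.84  1.26 -0.07]
```

Request:
send_rows(translation=[[0, -1.1, 0], [0.1, -1.1, 0], [0, -1.1, 0], [0, -1.1, 0], [0, -1.1, 0]], dr=[[0, 0, 1], [0, 0, 1], [0, 0, 1], [0, 0, 1], [0, 0, 1]], grip=[20, 20, 20, 20, 20])

```text
clock: 6.8
position: [541.6, 57.5, 52.3]
ee_rot: [0.825, -0.566, -0.001, 0.001]
contact_force: [-3.2, -1.9, 2.9]
gripper_width: 19.9
```

```bash
python3 plan.py
```

```text
pos [541.6  57.5  52.3] radius 62.2 q_tcp 1.311 yaw -1.202 yaw wanted -1.202 F [-3.2 -1.9  2.9]
F along -y tool (resist +) 3.63 F radial 0.58 torque z [-0.42  1.13  0.01]
```

Request:
send_rows(translation=[[0, -1.1, 0], [0, -1.1, 0], [0, -1.1, 0], [0, -1.1, 0], [0, -0.5, 0]], dr=[[0, 0, 1], [0, 0, 1], [0, 0, 1], [0, 0, 1], [0, 0, 0.5]], grip=[20, 20, 20, 20, 20])

```text
clock: 7.42
position: [547.1, 59.6, 52.3]
ee_rot: [0.802, -0.597, 0.0, 0.0]
contact_force: [-2.6, -2.7, 2.3]
gripper_width: 20.1
```

```bash
python3 plan.py;python3 - <<'E'
from h import *
import cv2
cv2.imwrite("pics/w4.png",arm.get_image("wrist")[:,:,::-1])
E
```

```text
pos [547.1  59.6  52.3] radius 62.4 q_tcp 1.406 yaw -1.28 yaw wanted -1.297 F [-2.6 -2.7  2.3]
F along -y tool (resist +) 3.26 F radial 1.82 torque z [-0.56  1.02 -0.04]
```

View pics/w4.png

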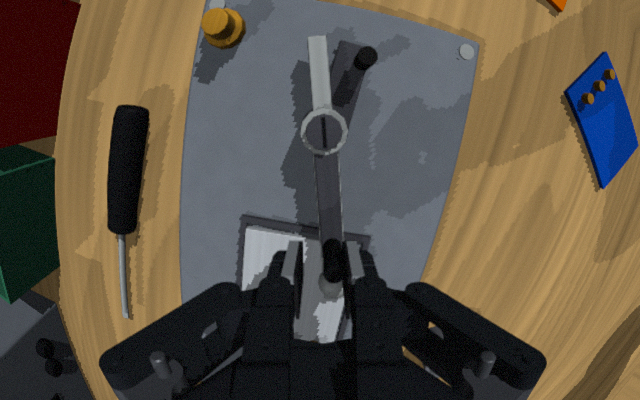

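Nose is on the plate; the tail at (318,55) is still about 14 mm short of the post at (366,58). Drag is about 3.3 N. I'll carry on gently.

Request:
send_rows(translation=[[0, -0.8, 0], [0, -0.7, 0], [0, -0.8, 0], [0, -0.7, 0], [0, -0.8, 0]], dr=[[0, 0, 0.7], [0, 0, 0.7], [0, 0, 0.7], [0, 0, 0.7], [0, 0, 0.7]], grip=[20, 20, 20, 20, 20])

```text
clock: 8.1
position: [550.7, 60.5, 52.3]
ee_rot: [0.783, -0.621, -0.0, 0.0]
contact_force: [-3.3, -3.3, 2.8]
gripper_width: 20.2
```

```bash
python3 plan.py
```

```text
pos [550.7  60.5  52.3] radius 62.5 q_tcp 1.465 yaw -1.341 yaw wanted -1.356 F [-3.3 -3.3  2.8]
F along -y tool (resist +) 3.94 F radial 2.49 torque z [-0.74  0.94  0.04]
```

Request:
send_rows(translation=[[0, -0.6, 0], [0, -0.6, 0], [0, -0.6, 0], [0, -0.6, 0], [0, -0.6, 0]], dr=[[0, 0, 0.6], [0, 0, 0.6], [0, 0, 0.6], [0, 0, 0.6], [0, 0, 0.6]], grip=[20, 20, 20, 20, 20])

```text
clock: 8.72
position: [553.6, 61.2, 52.2]
ee_rot: [0.767, -0.642, -0.0, 0.0]
contact_force: [-3.2, -4.0, 1.8]
gripper_width: 20.1
```

```bash
python3 plan.py
```

```text
pos [553.6  61.2  52.2] radius 62.5 q_tcp 1.513 yaw -1.393 yaw wanted -1.404 F [-3.2 -4.   1.8]
F along -y tool (resist +) 3.82 F radial 3.38 torque z [-0.91  0.95  0.02]
```

Request:
send_rows(translation=[[0, -0.6, 0], [0, -0.6, 0], [0, -0.6, 0], [0, -0.6, 0], [0, -0.6, 0]], dr=[[0, 0, 0.6], [0, 0, 0.6], [0, 0, 0.6], [0, 0, 0.6], [0, 0, 0.6]], grip=[20, 20, 20, 20, 20])

```text
clock: 9.35
position: [556.5, 61.7, 52.2]
ee_rot: [0.75, -0.662, -0.0, 0.0]
contact_force: [-3.0, -3.4, 0.3]
gripper_width: 19.7
```

```bash
python3 plan.py;python3 - <<'E'
from h import *
import cv2
im=arm.get_image("wrist")[0:320,180:480,::-1]
cv2.imwrite("pics/w5.png",cv2.resize(im,None,fx=1.87,fy=1.87))
E
```

```text
pos [556.5  61.7  52.2] radius 62.6 q_tcp 1.56 yaw -1.446 yaw wanted -1.451 F [-3.  -3.4  0.3]
F along -y tool (resist +) 3.42 F radial 3.01 torque z [-0.94  0.94  0.04]
```

View pics/w5.png

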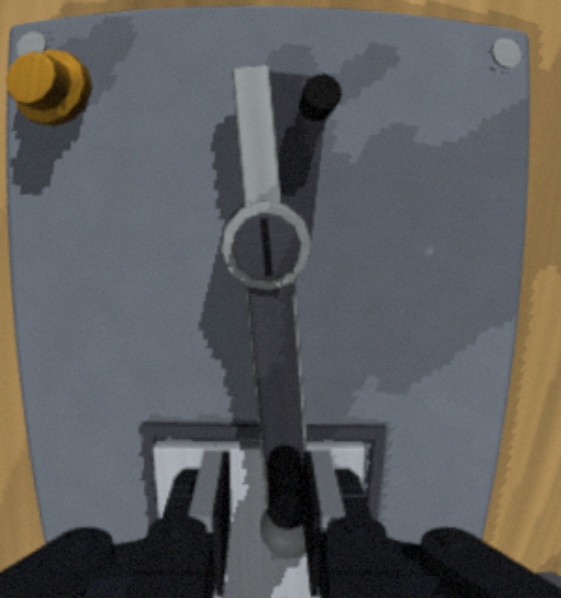

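Request:
send_rows(translation=[[0, -0.7, 0], [0, -0.7, 0], [0, -0.7, 0], [0, -0.7, 0], [0, -0.7, 0]], dr=[[0, 0, 0.6], [0, 0, 0.6], [0, 0, 0.6], [0, 0, 0.6], [0, 0, 0.6]], grip=[20, 20, 20, 20, 20])

```text
clock: 10.02
position: [560.0, 62.1, 52.3]
ee_rot: [0.732, -0.681, -0.0, 0.0]
contact_force: [-4.1, -2.3, 0.2]
gripper_width: 20.6
```

```bash
python3 plan.py
```

```text
pos [560.   62.1  52.3] radius 62.7 q_tcp 1.616 yaw -1.498 yaw wanted -1.507 F [-4.1 -2.3  0.2]
F along -y tool (resist +) 4.21 F radial 2.04 torque z [-0.77  1.01  0.08]
```

Request:
send_rows(translation=[[0, -0.5, 0], [0, -0.5, 0], [0, -0.5, 0], [0, -0.5, 0], [0, -0.5, 0]], dr=[[0, 0, 0.5], [0, 0, 0.5], [0, 0, 0.5], [0, 0, 0.5], [0, 0, 0.5]], grip=[20, 20, 20, 20, 20])

```text
clock: 10.65
position: [562.5, 62.2, 52.3]
ee_rot: [0.717, -0.697, -0.0, 0.0]
contact_force: [-3.0, -2.1, 0.5]
gripper_width: 20.0
```

```bash
python3 plan.py;python3 - <<'E'
from h import *
import cv2
im=arm.get_image("wrist")[0:320,180:480,::-1]
cv2.imwrite("pics/w6.png",cv2.resize(im,None,fx=1.87,fy=1.87))
E
```

```text
pos [562.5  62.2  52.3] radius 62.7 q_tcp 1.656 yaw -1.542 yaw wanted -1.547 F [-3.  -2.1  0.5]
F along -y tool (resist +) 3.02 F radial 2.05 torque z [-0.82  0.98  0.05]
```

View pics/w6.png

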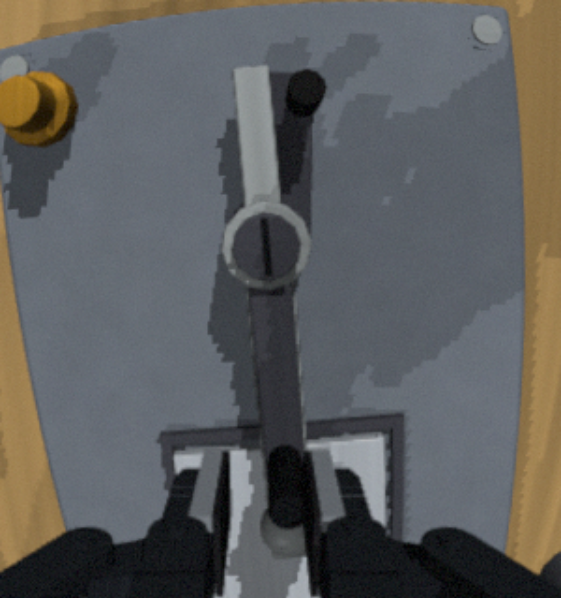

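The gap between tail and post is now about 4 mm, at (272→287, 93) in the crop.

Request:
send_rows(translation=[[0, -0.6, 0], [0, -0.6, 0], [0, -0.6, 0], [0, -0.6, 0], [0, -0.6, 0]], dr=[[0, 0, 0.6], [0, 0, 0.6], [0, 0, 0.6], [0, 0, 0.5], [0, 0, 0.5]], grip=[20, 20, 20, 20, 20])

```text
clock: 11.32
position: [565.5, 62.2, 52.3]
ee_rot: [-0.7, 0.714, 0.0, -0.0]
contact_force: [-3.9, -2.7, 0.3]
gripper_width: 20.2
```

```bash
python3 plan.py
```

```text
pos [565.5  62.2  52.3] radius 62.7 q_tcp 1.704 yaw -1.591 yaw wanted -1.595 F [-3.9 -2.7  0.3]
F along -y tool (resist +) 3.8 F radial 2.75 torque z [-0.83  1.06 -0.03]
```

Request:
send_rows(translation=[[0, -0.3, 0], [0, -0.3, 0], [0, -0.3, 0], [0, -0.3, 0], [0, -0.3, 0]], dr=[[0, 0, 0.3], [0, 0, 0.3], [0, 0, 0.3], [0, 0, 0.3], [0, 0, 0.3]], grip=[20, 20, 20, 20, 20])

```text
clock: 11.95
position: [567.0, 62.2, 52.3]
ee_rot: [-0.691, 0.723, 0.0, -0.0]
contact_force: [-3.3, -2.6, 0.1]
gripper_width: 19.9
```

```bash
python3 plan.py
```

```text
pos [567.   62.2  52.3] radius 62.8 q_tcp 1.728 yaw -1.616 yaw wanted -1.619 F [-3.3 -2.6  0.1]
F along -y tool (resist +) 3.14 F radial 2.79 torque z [-0.83  1.01  0.02]
```

Request:
send_rows(translation=[[0, -0.2, 0], [0, -0.2, 0], [0, -0.2, 0], [0, -0.2, 0], [0, -0.2, 0]], dr=[[0, 0, 0.2], [0, 0, 0.2], [0, 0, 0.2], [0, 0, 0.2], [0, 0, 0.2]], grip=[20, 20, 20, 20, 20])

```text
clock: 12.58
position: [568.0, 62.1, 52.3]
ee_rot: [-0.684, 0.729, 0.0, 0.0]
contact_force: [-3.8, -1.4, -0.1]
gripper_width: 19.8
```

```bash
python3 plan.py
```

```text
pos [568.   62.1  52.3] radius 62.8 q_tcp 1.744 yaw -1.634 yaw wanted -1.635 F [-3.8 -1.4 -0.1]
F along -y tool (resist +) 3.7 F radial 1.63 torque z [-0.73  1.1   0.1 ]
```

Request:
send_rows(translation=[[0, -0.2, 0], [0, -0.2, 0], [0, -0.2, 0], [0, -0.2, 0], [0, -0.2, 0]], dr=[[0, 0, 0.2], [0, 0, 0.2], [0, 0, 0.2], [0, 0, 0.2], [0, 0, 0.2]], grip=[20, 20, 20, 20, 20])

```text
clock: 13.2
position: [568.8, 62.0, 52.3]
ee_rot: [-0.678, 0.735, 0.0, -0.0]
contact_force: [-4.6, -2.8, -0.0]
gripper_width: 20.0
```

```bash
python3 plan.py
```

```text
pos [568.8  62.   52.3] radius 62.7 q_tcp 1.756 yaw -1.651 yaw wanted -1.647 F [-4.6 -2.8 -0. ]
F along -y tool (resist +) 4.34 F radial 3.12 torque z [-0.73  1.36  0.09]
```

Request:
send_rows(translation=[[0, -0.2, 0], [0, -0.2, 0], [0, -0.1, 0], [0, 0, 0], [0, 0, 0]], dr=[[0, 0, 0.2], [0, 0, 0.2], [0, 0, 0.1], [0, 0, 0], [0, 0, 0]], grip=[20, 20, 20, 20, 20])

```text
clock: 13.82
position: [568.9, 61.9, 52.2]
ee_rot: [-0.675, 0.738, 0.0, -0.001]
contact_force: [-5.7, -2.9, -0.7]
gripper_width: 20.0
```

```bash
python3 plan.py
```

```text
pos [568.9  61.9  52.2] radius 62.6 q_tcp 1.759 yaw -1.66 yaw wanted -1.65 F [-5.7 -2.9 -0.7]
F along -y tool (resist +) 5.46 F radial 3.38 torque z [-0.66  1.54  0.06]
```

The stop is felt: the force is rising and the tool has stalled. I'll build it up to about 9–10 N.

Request:
send_rows(translation=[[0, -0.2, 0], [0, -0.2, 0], [0, -0.2, 0], [0, -0.1, 0], [0, 0, 0]], dr=[[0, 0, 0], [0, 0, 0], [0, 0, 0], [0, 0, 0], [0, 0, 0]], grip=[20, 20, 20, 20, 20])

```text
clock: 14.45
position: [569.1, 61.9, 52.2]
ee_rot: [-0.675, 0.738, 0.001, -0.001]
contact_force: [-6.2, -1.9, 2.4]
gripper_width: 19.8
```

```bash
python3 plan.py
```

```text
pos [569.1  61.9  52.2] radius 62.6 q_tcp 1.761 yaw -1.66 yaw wanted -1.652 F [-6.2 -1.9  2.4]
F along -y tool (resist +) 5.98 F radial 2.4 torque z [-0.37  1.88  0.05]
```

Request:
send_rows(translation=[[0, -0.3, 0], [0, -0.3, 0], [0, -0.3, 0], [0, -0.3, 0], [0, 0, 0]], dr=[[0, 0, 0], [0, 0, 0], [0, 0, 0], [0, 0, 0], [0, 0, 0]], grip=[20, 20, 20, 20, 20])

```text
clock: 15.08
position: [569.5, 61.9, 52.2]
ee_rot: [-0.675, 0.738, 0.001, -0.002]
contact_force: [-8.8, -0.1, 3.0]
gripper_width: 20.2
```

```bash
python3 plan.py
```

```text
pos [569.5  61.9  52.2] radius 62.6 q_tcp 1.767 yaw -1.66 yaw wanted -1.658 F [-8.8 -0.1  3. ]
F along -y tool (resist +) 8.72 F radial 0.85 torque z [-0.09  2.45 -0.01]
```

Request:
send_rows(translation=[[0, -0.3, 0], [0, -0.3, 0], [0, -0.2, 0], [0, 0, 0], [0, 0, 0]], dr=[[0, 0, 0], [0, 0, 0], [0, 0, 0], [0, 0, 0], [0, 0, 0]], grip=[20, 20, 20, 20, 20])

```text
clock: 15.7
position: [569.7, 61.9, 52.1]
ee_rot: [-0.675, 0.738, 0.002, -0.002]
contact_force: [-8.8, 0.5, 3.8]
gripper_width: 20.4
```

```bash
python3 plan.py;python3 - <<'E'
from h import *
import cv2
im=arm.get_image("wrist")[0:320,180:480,::-1]
cv2.imwrite("pics/w7.png",cv2.resize(im,None,fx=1.87,fy=1.87))
E
```

```text
pos [569.7  61.9  52.1] radius 62.6 q_tcp 1.77 yaw -1.66 yaw wanted -1.661 F [-8.8  0.5  3.8]
F along -y tool (resist +) 8.79 F radial 0.25 torque z [ 0.18  2.88 -0.03]
```

View pics/w7.png

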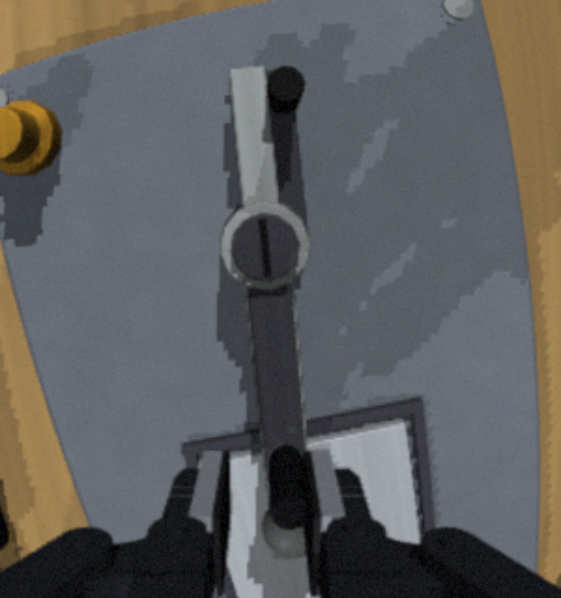

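The tail touches the post at (270,90) in the crop, with 8.8 N along the push. Step 1 is done. I'll back off and lift away.

Request:
send_rows(translation=[[0, 2, 0], [0, 3, 0], [0, 2.5, 0], [0, 0, 0], [0, 0, 0]], dr=[[0, 0, 0], [0, 0, 0], [0, 0, 0], [0, 0, 0], [0, 0, 0]], grip=[20, 20, 20, 20, 20])

```text
clock: 16.38
position: [565.5, 62.8, 52.6]
ee_rot: [-0.675, 0.738, -0.0, 0.001]
contact_force: [-0.2, 0.2, -0.8]
gripper_width: 20.1
```

```bash
python3 plan.py
```

```text
pos [565.5  62.8  52.6] radius 63.3 q_tcp 1.704 yaw -1.66 yaw wanted -1.595 F [-0.2  0.2 -0.8]
F along -y tool (resist +) 0.22 F radial -0.16 torque z [-0.03 -0.   -0.01]
```

Force free. I'll lift off.

Request:
send_rows(translation=[[0, 0, -10], [0, 0, -10], [0, 0, -15], [0, 0, -15], [0, 0, 0]], dr=[[0, 0, 0], [0, 0, 0], [0, 0, 0], [0, 0, 0], [0, 0, 0]], grip=[20, 20, 20, 20, 20])

```text
clock: 17.0
position: [565.9, 62.8, 104.3]
ee_rot: [-0.675, 0.738, -0.001, 0.002]
contact_force: [0.5, -0.1, -0.6]
gripper_width: 19.9
```

```bash
python3 plan.py; python3 -c "
from h import *
s=arm.read_state()['position'];print(totool(541.5-s[0],199-s[1],0))"
```

```text
pos [565.9  62.8 104.3] radius 63.4 q_tcp 1.709 yaw -1.66 yaw wanted -1.6 F [ 0.5 -0.1 -0.6]
F along -y tool (resist +) -0.48 F radial 0.08 torque z [ 0.   -0.05 -0.03]
[-1.33472207e+02  3.63479635e+01  9.16822426e-02]
```

Request:
send_rows(translation=[[-33, 9, 0], [-33, 9, 0], [-33, 9, 0], [-34, 9, 0], [0, 0, 0]], dr=[[0, 0, 0], [0, 0, 0], [0, 0, 0], [0, 0, 0], [0, 0, 0]], grip=[0, 0, 0, 0, 0])

```text
clock: 17.62
position: [540.2, 200.0, 102.0]
ee_rot: [-0.676, 0.737, 0.0, -0.0]
contact_force: [0.2, -0.3, -0.4]
gripper_width: 0.5
```

```bash
python3 - <<'E'
from h import *
import cv2
print(arm.read_state()["position"])
for n in ["wrist","side","top"]:
  im=arm.get_image(n)[...,::-1]; cv2.imwrite(f"pics/{n}8.png",im)
im=cv2.imread("pics/side8.png")[150:290,230:400]; cv2.imwrite("pics/s8c.png",cv2.resize(im,None,fx=4.2,fy=4.2))
E
```

```text
[540.24831488 200.00054216 101.95760719]
```

View pics/wrist8.png

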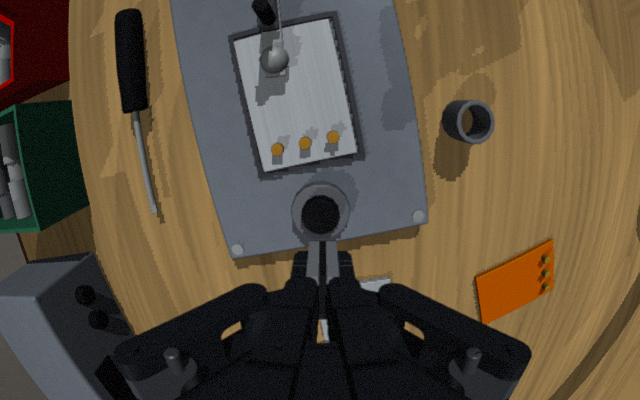

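View pics/s8c.png

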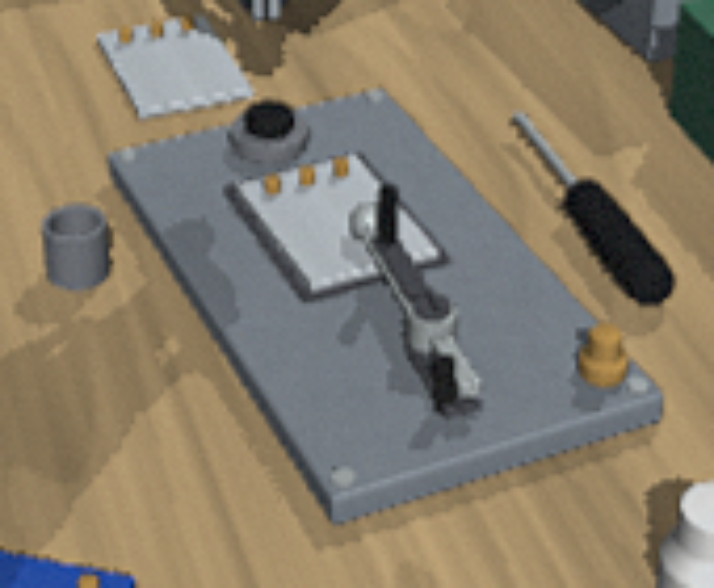

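```bash
python3 - <<'E'
from h import *
print(wray(320,214,36), wray(320,338,36),[ (d["confidence"],d["xyz"]) for d in arm.place_of("test_key_top","wrist")])
E
```

```text
[541.74847206 198.22940221  36.        ] [552.53875875 314.7801939   36.        ] [(0.82, [538.2, 204.0, 35.6])]
```

Wrist view puts the key at (320,214), i.e. (542,198), 2 mm from the TCP. The clip stays on the plate. I'll descend.

Request:
send_rows(translation=[[-1, -1, 15], [0, 0, 15], [0, 0, 15], [0, 0, 10], [0, 0, 6]], dr=[[0, 0, 0], [0, 0, 0], [0, 0, 0], [0, 0, 0], [0, 0, 0]], grip=[0, 0, 0, 0, 0])

```text
clock: 18.45
position: [541.6, 198.8, 40.3]
ee_rot: [-0.675, 0.738, 0.0, -0.001]
contact_force: [1.0, 0.5, 0.5]
gripper_width: -0.1
```

Request:
send_rows(translation=[[0, 0, 1.5], [0, 0, 1.5], [0, 0, 1.5], [0, 0, 1.5], [0, 0, 0]], dr=[[0, 0, 0], [0, 0, 0], [0, 0, 0], [0, 0, 0], [0, 0, 0]], grip=[0, 0, 0, 0, 0])

```text
clock: 19.08
position: [541.6, 198.9, 35.5]
ee_rot: [-0.675, 0.738, 0.0, -0.0]
contact_force: [-2.5, -0.3, 4.3]
gripper_width: 0.2
```

Request:
send_rows(translation=[[0, 0, 1], [0, 0, 1], [0, 0, 1], [0, 0, 0.5], [0, 0, 0]], dr=[[0, 0, 0], [0, 0, 0], [0, 0, 0], [0, 0, 0], [0, 0, 0]], grip=[0, 0, 0, 0, 0])

```text
clock: 19.7
position: [541.8, 198.9, 33.9]
ee_rot: [-0.675, 0.738, -0.0, -0.0]
contact_force: [-6.7, -3.0, 15.5]
gripper_width: -0.2
```

Request:
send_rows(translation=[[0, 0, 0.8], [0, 0, 0.8], [0, 0, 0.8], [0, 0, 0], [0, 0, 0]], dr=[[0, 0, 0], [0, 0, 0], [0, 0, 0], [0, 0, 0], [0, 0, 0]], grip=[0, 0, 0, 0, 0])

```text
clock: 20.32
position: [541.8, 198.9, 33.7]
ee_rot: [-0.676, 0.737, -0.001, 0.0]
contact_force: [-11.7, -2.5, 27.6]
gripper_width: 0.1
```

Stalled at 33.7 mm with 28 N. I'll look before pressing more.

```bash
python3 - <<'E'
from h import *
import cv2
s=arm.read_state();print(s["position"],s["contact_force"],s["wrist_torque"])
for n,sl in [("side",(slice(130,230),slice(240,370))),("wrist",(slice(150,350),slice(200,440)))]:
  im=arm.get_image(n)[...,::-1]; cv2.imwrite(f"pics/{n}9.png",im)
  a=im[sl]; cv2.imwrite(f"pics/{n}9c.png",cv2.resize(a,None,fx=600/a.shape[0],fy=600/a.shape[0],interpolation=cv2.INTER_CUBIC))
E
```

```text
[541.84159749 198.91375645  33.65228178] [-11.66486861  -2.50921257  27.59425864] [-0.98510379  3.25881478  0.02687021]
```

View pics/side9c.png

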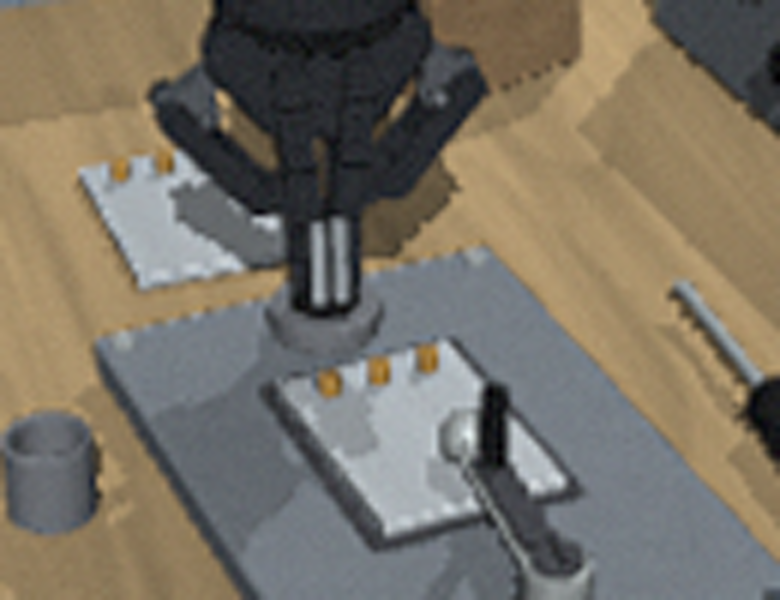

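View pics/wrist9c.png

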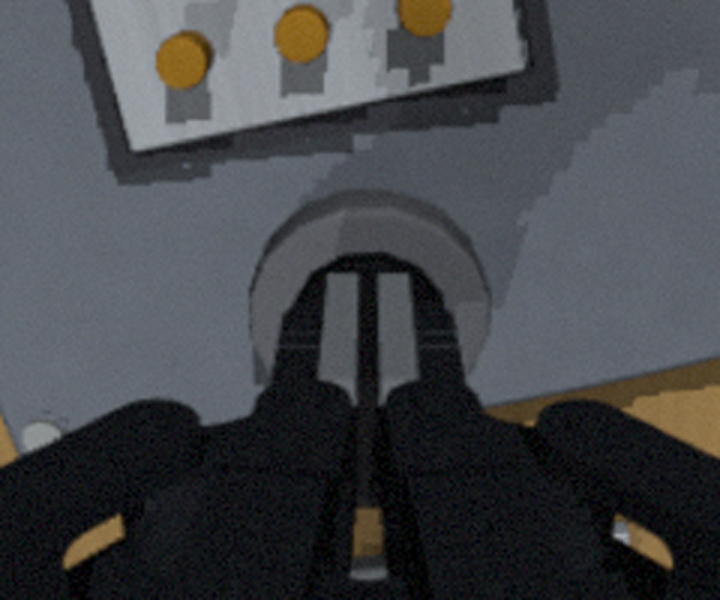

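Request:
send_rows(translation=[[0, 0, -1], [0, 0, -1], [0, 0, -0.5], [0, 0, 0], [0, 0, 0]], dr=[[0, 0, 0], [0, 0, 0], [0, 0, 0], [0, 0, 0], [0, 0, 0]], grip=[0, 0, 0, 0, 0])

```text
clock: 21.05
position: [541.7, 198.9, 33.9]
ee_rot: [-0.675, 0.738, -0.0, -0.0]
contact_force: [-7.1, -1.7, 15.3]
gripper_width: -0.2
```

Request:
send_rows(translation=[[0, 0, -1], [0, 0, -1], [0, 0, 0], [0, 0, 0], [0, 0, 0]], dr=[[0, 0, 0], [0, 0, 0], [0, 0, 0], [0, 0, 0], [0, 0, 0]], grip=[0, 0, 0, 0, 0])

```text
clock: 21.68
position: [541.7, 198.9, 34.1]
ee_rot: [-0.675, 0.738, -0.0, -0.0]
contact_force: [-2.6, -2.3, 6.7]
gripper_width: -0.0
```

Request:
send_rows(translation=[[0, 0, -0.5], [0, 0, -0.5], [0, 0, 0], [0, 0, 0], [0, 0, 0]], dr=[[0, 0, 0], [0, 0, 0], [0, 0, 0], [0, 0, 0], [0, 0, 0]], grip=[0, 0, 0, 0, 0])

```text
clock: 22.3
position: [541.7, 198.9, 34.8]
ee_rot: [-0.675, 0.738, 0.0, -0.0]
contact_force: [-2.5, -1.1, 4.5]
gripper_width: -0.3
```

Request:
send_rows(translation=[[0, 0, -0.5], [0, 0, -0.5], [0, 0, 0], [0, 0, 0], [0, 0, 0]], dr=[[0, 0, 0], [0, 0, 0], [0, 0, 0], [0, 0, 0], [0, 0, 0]], grip=[0, 0, 0, 0, 0])

```text
clock: 22.92
position: [542.1, 199.2, 36.0]
ee_rot: [-0.675, 0.738, -0.0, 0.0]
contact_force: [-2.2, -0.9, 3.6]
gripper_width: 0.2
```

Request:
send_rows(translation=[[0, 0, -1], [0, 0, -1], [0, 0, 0], [0, 0, 0], [0, 0, 0]], dr=[[0, 0, 0], [0, 0, 0], [0, 0, 0], [0, 0, 0], [0, 0, 0]], grip=[0, 0, 0, 0, 0])

```text
clock: 23.55
position: [542.0, 199.2, 38.0]
ee_rot: [-0.675, 0.738, -0.0, 0.0]
contact_force: [-0.8, -0.6, 2.5]
gripper_width: 0.5
```

Request:
send_rows(translation=[[0, 0, -0.7], [0, 0, -0.8], [0, 0, 0], [0, 0, 0], [0, 0, 0]], dr=[[0, 0, 0], [0, 0, 0], [0, 0, 0], [0, 0, 0], [0, 0, 0]], grip=[0, 0, 0, 0, 0])

```text
clock: 24.18
position: [542.0, 199.2, 39.5]
ee_rot: [-0.675, 0.738, -0.0, 0.0]
contact_force: [-0.2, -0.4, 0.9]
gripper_width: 0.0
```

Request:
send_rows(translation=[[0, 0, -1], [0, 0, -1], [0, 0, 0], [0, 0, 0], [0, 0, 0]], dr=[[0, 0, 0], [0, 0, 0], [0, 0, 0], [0, 0, 0], [0, 0, 0]], grip=[0, 0, 0, 0, 0])

```text
clock: 24.8
position: [541.7, 199.0, 41.3]
ee_rot: [-0.675, 0.738, 0.0, -0.0]
contact_force: [0.8, 0.6, -0.2]
gripper_width: -0.5
```

The force curve on release is 0.9 N at 39.5, 2.5 at 38, 3.6 at 36 and 4.5 at 34.8, with a hard stop at about 34. That is the full 6 mm key stroke, so the key was right down. I'll go back to the tab.

Request:
send_rows(translation=[[0, 0, -15], [0, 0, -20], [0, 0, -20], [0, 0, -10], [0, 0, 0]], dr=[[0, 0, 0], [0, 0, 0], [0, 0, 0], [0, 0, 0], [0, 0, 0]], grip=[0, 0, 0, 0, 0])

```text
clock: 25.42
position: [542.2, 199.3, 107.5]
ee_rot: [-0.675, 0.738, -0.0, 0.001]
contact_force: [-0.2, 0.6, 0.4]
gripper_width: -0.2
```

```bash
python3 -c "
from h import *
s=arm.read_state()['position'];print(s,totool(565.5-s[0],62.8-s[1],0))"
```

```text
[542.18201211 199.30230478 107.52331316] [133.8891978  -35.35917709  -0.13812135]
```

Request:
send_rows(translation=[[33, -9, 0], [33, -9, 0], [34, -9, 0], [34, -8.5, 0], [0, 0, 0]], dr=[[0, 0, 0], [0, 0, 0], [0, 0, 0], [0, 0, 0], [0, 0, 0]], grip=[40, 40, 40, 40, 40])

```text
clock: 26.05
position: [564.7, 60.3, 105.4]
ee_rot: [-0.674, 0.739, 0.0, -0.001]
contact_force: [0.2, 0.5, -0.4]
gripper_width: 40.2
```

```bash
python3 - <<'E'
from h import *
import cv2
print(arm.read_state()["position"])
im=arm.get_image("wrist")[...,::-1]; cv2.imwrite("pics/w10.png",im)
E
```

```text
[564.67256573  60.29071898 105.40898133]
```

View pics/w10.png

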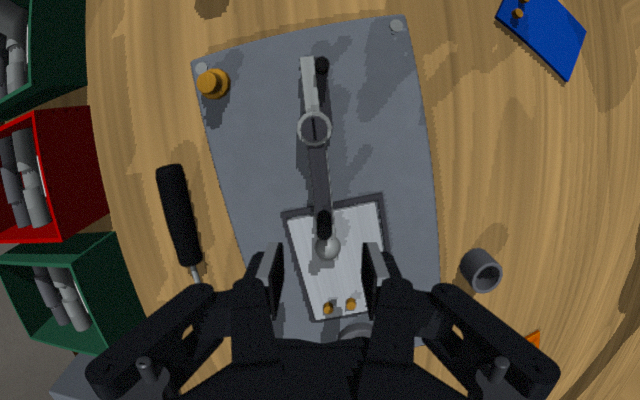

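The clip is still home with the tab at (324,222), centred between the fingers. I'll descend.

Request:
send_rows(translation=[[0, 0, 13], [0, 0, 15], [0, 0, 15], [0, 0, 10], [0, 0, 0]], dr=[[0, 0, 0], [0, 0, 0], [0, 0, 0], [0, 0, 0], [0, 0, 0]], grip=[40, 40, 40, 40, 22])

```text
clock: 26.72
position: [564.6, 62.3, 52.2]
ee_rot: [-0.675, 0.738, 0.0, -0.001]
contact_force: [-0.3, 0.5, 0.6]
gripper_width: 23.2
```

```bash
python3 plan.py
```

```text
pos [564.6  62.3  52.2] radius 62.8 q_tcp 1.69 yaw -1.66 yaw wanted -1.581 F [-0.3  0.5  0.6]
F along -y tool (resist +) 0.36 F radial -0.5 torque z [-0.01 -0.    0.01]
```

Request:
send_rows(translation=[[0.3, 2.2, 0], [0.3, 3.3, 0], [0.3, 3.3, 0], [0.3, 3.3, 0], [0.3, 3.3, 0]], dr=[[0, 0, -2], [0, 0, -3], [0, 0, -3], [0, 0, -3], [0, 0, -3]], grip=[20, 20, 20, 20, 20])

```text
clock: 27.35
position: [552.1, 61.2, 54.5]
ee_rot: [0.761, -0.649, 0.002, -0.002]
contact_force: [5.0, -0.6, -3.1]
gripper_width: 19.9
```

```bash
python3 plan.py
```

```text
pos [552.1  61.2  54.5] radius 62.8 q_tcp 1.49 yaw -1.412 yaw wanted -1.381 F [ 5.  -0.6 -3.1]
F along -y tool (resist +) -4.86 F radial 1.41 torque z [-0.32 -1.17 -0.03]
```

Request:
send_rows(translation=[[0.4, 4.4, 0], [0.4, 4.4, 0], [0.4, 4.4, 0], [0.4, 4.4, 0], [0.4, 4.4, 0]], dr=[[0, 0, -4], [0, 0, -4], [0, 0, -4], [0, 0, -4], [0, 0, -4]], grip=[20, 20, 20, 20, 20])

```text
clock: 27.98
position: [532.2, 53.5, 54.7]
ee_rot: [0.862, -0.506, 0.002, -0.003]
contact_force: [3.7, 1.1, -3.4]
gripper_width: 20.0
```

```bash
python3 plan.py
```

```text
pos [532.2  53.5  54.7] radius 62.6 q_tcp 1.147 yaw -1.062 yaw wanted -1.038 F [ 3.7  1.1 -3.4]
F along -y tool (resist +) -3.78 F radial 0.8 torque z [ 0.17 -1.22 -0.01]
```

Request:
send_rows(translation=[[0.4, 5.4, 0], [0.4, 5.4, 0], [0.4, 5.4, 0], [0.4, 5.4, 0], [0.4, 5.4, 0]], dr=[[0, 0, -5], [0, 0, -5], [0, 0, -5], [0, 0, -5], [0, 0, -5]], grip=[20, 20, 20, 20, 20])

```text
clock: 28.6
position: [511.2, 34.5, 54.6]
ee_rot: [0.951, -0.308, 0.002, -0.001]
contact_force: [1.8, 0.7, -0.6]
gripper_width: 19.9
```

```bash
python3 plan.py
```

```text
pos [511.2  34.5  54.6] radius 63.4 q_tcp 0.694 yaw -0.626 yaw wanted -0.585 F [ 1.8  0.7 -0.6]
F along -y tool (resist +) -1.63 F radial 1.07 torque z [ 0.07 -0.35  0.02]
```

Request:
send_rows(translation=[[0.4, 5.4, 0], [0.4, 5.4, 0], [0.4, 4.3, 0], [0.2, 2.1, 0], [0, 1, 0]], dr=[[0, 0, -5], [0, 0, -5], [0, 0, -4], [0, 0, -2], [0, 0, -1]], grip=[20, 20, 20, 20, 20])

```text
clock: 29.22
position: [503.0, 18.0, 54.4]
ee_rot: [0.986, -0.165, 0.001, -0.001]
contact_force: [0.2, 0.2, 1.0]
gripper_width: 20.1
```

```bash
python3 plan.py
```

```text
pos [503.   18.   54.4] radius 63.7 q_tcp 0.403 yaw -0.332 yaw wanted -0.294 F [0.2 0.2 1. ]
F along -y tool (resist +) -0.27 F radial 0.16 torque z [ 0.16 -0.21  0.04]
```

Clip at about 0.48 rad. I'll back the pad off and lift away.

Request:
send_rows(translation=[[0, -2, 0], [0, -2.5, 0], [0, 0, -15], [0, 0, -25], [0, 0, -25]], dr=[[0, 0, 0], [0, 0, 0], [0, 0, 0], [0, 0, 0], [0, 0, 0]], grip=[20, 20, 30, 40, 40])

```text
clock: 29.85
position: [503.3, 22.1, 118.8]
ee_rot: [0.986, -0.166, -0.0, 0.0]
contact_force: [0.0, -0.8, 0.3]
gripper_width: 39.7
```

Request:
send_rows(translation=[[-20, 0, -25], [-20, 0, -25], [-20, 0, -20], [-20, 0, -10], [0, 0, 0]], dr=[[0, 0, 0], [0, 0, 0], [0, 0, 0], [0, 0, 0], [0, 0, 0]], grip=[40, 40, 40, 40, 40])

```text
clock: 30.48
position: [427.5, 48.5, 199.3]
ee_rot: [0.986, -0.165, 0.001, -0.001]
contact_force: [-0.4, -0.1, 0.5]
gripper_width: 40.1
```

```bash
python3 - <<'E'
from h import *
import cv2
im=arm.get_image("wrist")[...,::-1]; cv2.imwrite("pics/w11.png",im)
c=arm.camera_info("wrist")
for t in ["plate","nest","clip_tab","clip_nose","pivot"]: print(t,[(round(d["confidence"],2),np.round(d["xyz"])) for d in arm.place_of(t,"wrist")[:2]])
im=arm.get_image("side")[...,::-1]; cv2.imwrite("pics/s11.png",im)
E
```

```text
plate [(0.95, array([ 462., -196.,   -2.])), (0.84, array([338., 312.,  -2.]))]
nest [(0.37, array([551., 118.,  17.]))]
clip_tab [(0.93, array([506.,  26.,  56.])), (0.67, array([518., 337.,  -4.]))]
clip_nose [(0.66, array([480.,  34.,  20.]))]
pivot [(0.98, array([564.,   2.,  18.]))]
```

View pics/w11.png

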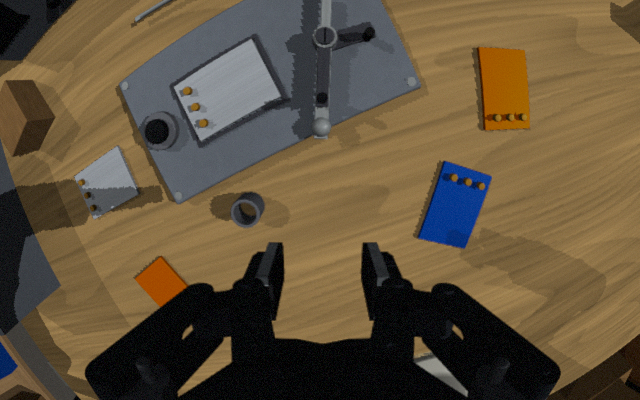

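View pics/s11.png

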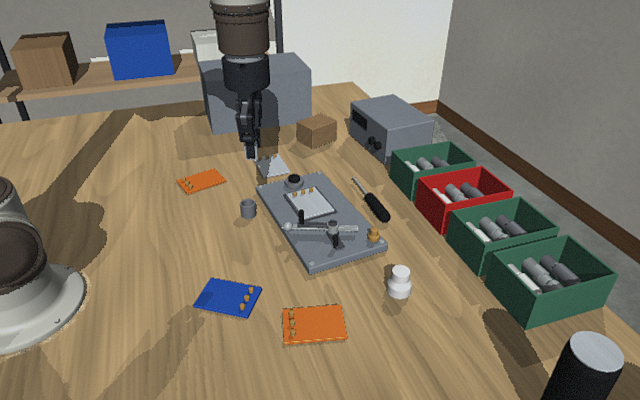

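The clip is at about 0.5 rad (tab at (321,98)), clear of the plate. The plate sits in its nest at (230,92), the key is up and the bystanders are unmoved. I'm handing in.

```bash
python3 -c "
from bench import arm
print(arm.job_done(), arm.read_state()['clock'])"
```

```text
the job is handed in; nothing more can be done
the job is handed in; nothing more can be done
```

I ran the whole test sequence on the plate and handed the job in at about 31 s; no verdict is reported.

- **Clip to the stop:** I swung the clip by its tab over the bump onto the plate. The stop came at about 1.7 rad, where the tool stalled. I pressed to 8.8 N at the tab against about 3.3 N of drag, which works out to roughly 8 N on the post, well under the 25 N limit.
- **Test key:** I released the clip and pressed the key to its hard stop, peaking at 28 N. The tool read 33.7 mm at the stop, about 4 mm higher than the listed key height would give. I therefore measured force against height on release: it fell from about 5 N at 34 mm to nothing at about 40 mm, which is the full 6 mm stroke. The picture taken after the press shows the clip still on the plate against the post.
- **Clip off the plate:** I swung the clip back to about 0.5 rad and moved the arm clear.

The last pictures show the plate in its nest, the key up, the clip clear and nothing else visibly moved. One check gave no result: in the last wrist picture the plate detector reported only look-alikes, so the plate's position is judged by eye.

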